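Sweep the nuts off the tooling plate into the tray

TASK

Clear the tooling plate of its three loose hexagon nuts: push them across the plate with the fingertips and over its edge into the open steel tray beside it, so that all three end up in the tray. Only sweep the nuts, never pinch them or lift them, and leave the round collets and the collet ring standing where they are on the plate.

Things in the scene. Friction and masses are not known exactly. Their poses are not given: they have to be found in the camera images.
- plate: Oiled yellow-brown steel tooling plate, fixed, flat, 340 by 340 mm, 60 mm thick, no rim; yaw within 0.3 rad of the robot's axes. Origin at the centre of its underside, on the bench. The tray stands against one edge (its y = +170 or -170 mm), the case against the other. On it, collets and ring stand in a row along its y near its middle, nuts in lanes on both sides of the row.
- tray: Open sheet-steel tray, fixed on the bench against an edge of the plate, at the plate's +y or -y side: 320 mm (its x, parallel to that edge) by 120 mm (its y) outside, 45 mm high, so its rim is 15 mm below the plate's top; walls and floor 3 mm. No gap between it and the plate. Same yaw as the plate. Origin at the centre of its underside, on the bench.
- case: Closed grey plastic collet case, fixed, 280 mm by 115 mm, 65 mm high, against the plate's edge opposite the tray (5 mm above the plate's top). Origin at the centre of its underside, on the bench.
- nut1: Steel hexagon nut, one of three alike, lying loose and flat on the plate: 36 mm across flats, 41.6 mm across corners, 19 mm high, with a 24 mm hole, about 75 to 155 g, any yaw. Origin at the centre of its underside, z up along the hole.
- nut2: Steel hexagon nut, one of three alike, lying loose and flat on the plate: 36 mm across flats, 41.6 mm across corners, 19 mm high, with a 24 mm hole, about 75 to 155 g, any yaw. Origin at the centre of its underside, z up along the hole.
- nut3: Steel hexagon nut, one of three alike, lying loose and flat on the plate: 36 mm across flats, 41.6 mm across corners, 19 mm high, with a 24 mm hole, about 75 to 155 g, any yaw. Origin at the centre of its underside, z up along the hole.
- collet1: Spring collet standing loose on the plate, a round tapered steel piece 26 mm in diameter and 34 mm tall, about 80 g. Stays where it is. Origin at the centre of its underside.
- collet2: Spring collet standing loose on the plate, a round tapered steel piece 26 mm in diameter and 34 mm tall, about 80 g. Stays where it is. Origin at the centre of its underside.
- ring: Collet ring lying loose and flat on the plate: a round dark steel ring, 35 mm outside diameter, 22 mm bore, 20 mm high, about 90 g. Stays where it is. Origin at the centre of its underside.

How it is judged:
By the outcome, as a careful person would: the job done as asked, in the order asked, and still so for the second after the job is handed in, with the robot touching nothing.
It also fails if it takes over 61 s, if anything falls off the work surface, if the arm or the gripper's body presses on something with over 40 N, if the wrist force passes 120 N, or if a joint passes its speed limit or range.

ROBOT

A 6-joint arm with a two-finger parallel gripper is mounted at the origin on the work surface. World frame = base frame: x ahead of the robot, y to its left, z up, the work surface at z = 0. Lengths are in mm, angles in rad, forces in N, time in s.
With the tool pointing down it reaches from about 250 to 725 mm from the base axis. Payload 4 kg.
Tool frame: the origin (TCP) lies on the centre line of the jaws, within the pads' length; the fingertips stand 14 mm ahead of it and the grasp point (between the pads) lies 5 mm behind it (bot.tip_reach is the distance from the TCP to the fingertips, in mm); z points along the fingers, y is the direction in which the jaws open and shut (so a half turn about z gives the same grasp; the last joint's range is limited). The gripper opens to 85 mm and grips with 20 to 120 N. Pads are 22 mm wide; open, the fingers measure 114 mm over their backs; the gripper's body (76 mm by 85 mm) begins 54 mm behind the grasp point. The pads swing forward as they close: fully open they stand 13 mm farther back than shut.
Start: joints at [1.19, 0.241, 0.005, 1.335, 0, 1.571], TCP at [185.83, 464.184, 245.306] pointing down, gripper open.
Joint ranges: [-2.72, 2.72], [-1.05, 1.87], [-1.09, 1.28], [-1.99, 2.15], [-1.42, 1.44], [-3.14, 3.14]. Speed limits (rad/s): [2.79, 2.79, 3.14, 3.14, 3.14, 3.14].

INTERFACE

Orientations are given as a unit quaternion [x, y, z, w].
In Python, from bench import bot gives the robot as it stands.
- The arm moves only by the shell command python3 -m jog 'ROWS' [OPENING] [FORCE]. ROWS is JSON, a list of rows, each an object of numbers: "tx", "ty", "tz": the shift along the tool's x, y, z in cm; "roll": the turn about the tool's z in rad. A call has 1 to 10 rows; each row is the pose to reach, as a shift and turn from the pose measured when the call began, along the tool's axes at that moment; what a row does not reach only later rows make up. A row lasts 1/12 s, in which the tool goes at most 41.7 mm and 7.16 degrees, less where a joint would pass 70% of its speed; a pose out of reach is approached as far as the arm can. A call with a gripper value outside its range is refused whole. OPENING is the opening, from 0 (shut) to 1 (fully open), set as the call begins (- or left out, the last holds). The fingers move at their own pace and stop on an object; FORCE is the grip in N (left out, the last holds). Time passes only in rows, so rows that repeat a pose let the fingers close. It gives the time, the measured TCP pose, the force and the opening at its end, in the units of the state.
- bot.sense(): the state, without advancing time (a new reading comes with each control period).
- bot.capture(name): name is "scene" or "top" or "wrist"; returns (picture, depth): 384x512x3 uint8, red, green, blue; 384x512 float32, mm along the optical axis (not along the pixel's ray), 0 where there is no reading.
- bot.camera_info(name): a dict with "intrinsics" (3x3 intrinsics, pixels), "extrinsics" (4x4, takes a point from camera to world coordinates); the wrist camera has in their place "mount" (4x4, takes a point from camera to tool coordinates, whose origin is the TCP and whose axes are the flange's). Camera axes: x right, y up, looking along -z (the intrinsics and any distortion apply to the point x, -y, -z); pixel columns grow to the right and rows downward; lengths in mm; the calibration is good to about 2 mm. A picture is of the moment at which its call begins: read the wrist's pose just before it. camera_info takes no time and is no camera call.
- bot.sign_off(): hands the job in, once; it reports no verdict.
The state is a dict: "clock": time; "qpos": joint angles; "qd": joint speeds; "effort": joint torques, N m; "ee_pos": TCP position; "tcp_rot": TCP orientation; "ft_force": force on the tool from outside, world axes, zero at the start; "torque": the same for the moment, N m; "finger_gap": opening from 0.0 (shut) to 1.0 (fully open).
Only numpy, scipy, OpenCV 4.12 (cv2) and the standard library are available. Lean on these libraries where they do the work, as an engineer would, in place of code of your own. Each camera call takes 0.05 s, during which the arm holds its last target.

## Working session

There is one attempt and no reset: what is moved stays moved. The work goes in short steps, Python scripts to look and compute and a shell command to move; the robot and the scene stay as the last step left them, time stands still between calls to the robot, and variables do not carry over. Pictures are saved under pics/ and viewed, and the job is handed in when it is done.

```bash
mkdir -p pics; ls; python3 - <<'E'
from bench import bot
import cv2
s=bot.sense();print(s)
for n in ["top","scene"]:
    p,d=bot.capture(n);cv2.imwrite(f"pics/{n}0.png",p[:,:,::-1])
    import numpy as np
    np.savez(f"{n}0.npz",p=p,d=d)
    print(n,bot.camera_info(n))
print(bot.camera_info("wrist"),bot.tip_reach)
E
```

```text
pics
{'clock': 0.0, 'qpos': array([ 1.19000941e+00,  2.41403166e-01,  3.71705788e-03,  1.33520545e+00,
       -1.10021935e-06,  1.57081199e+00]), 'qd': array([ 1.10528379e-03,  8.18275071e-04, -3.64650319e-04, -5.13607415e-04,
        1.98122311e-05, -3.69954261e-04]), 'effort': array([ 5.88949897e-04, -3.72319543e+01,  2.52409565e+01,  1.70497724e-02,
       -1.06959551e-04, -2.96640067e-06]), 'ee_pos': array([185.59962953, 463.62099123, 244.41509885]), 'tcp_rot': array([ 1.89252845e-01,  9.81927830e-01, -1.02879062e-03, -1.97708043e-04]), 'ft_force': array([-0.03576491, -0.00584925, -0.38545931]), 'torque': array([-0.01254239, -0.01925508, -0.02170681]), 'finger_gap': 0.9965017219979602}
top {'intrinsics': array([[349.61231066,   0.        , 250.73368012],
       [  0.        , 349.61231066, 195.46464595],
       [  0.        ,   0.        ,   1.        ]]), 'extrinsics': array([[-9.50537450e-03,  9.76449006e-01, -2.15538826e-01,
         3.80939961e+02],
       [-9.99954554e-01, -9.43997076e-03,  1.33290349e-03,
         1.99446035e+01],
       [-7.33167925e-04,  2.15541701e-01,  
[... 486 characters left out ...]
],
       [-4.79461678e-03,  8.22937375e-01,  5.68111863e-01,
         5.72425944e+02],
       [ 0.00000000e+00,  0.00000000e+00,  0.00000000e+00,
         1.00000000e+00]])}
{'intrinsics': array([[297.28676099,   0.        , 261.19596044],
       [  0.        , 297.28676099, 192.74043248],
       [  0.        ,   0.        ,   1.        ]]), 'mount': array([[-5.33923908e-04,  9.49606498e-01,  3.13444115e-01,
         8.08127814e+01],
       [ 9.99999489e-01,  7.76216905e-04, -6.48207996e-04,
        -5.49735926e-01],
       [-8.58843146e-04,  3.13443609e-01, -9.49606427e-01,
        -1.28736305e+02],
       [ 0.00000000e+00,  0.00000000e+00,  0.00000000e+00,
         1.00000000e+00]])} 14.0
```

View pics/top0.png

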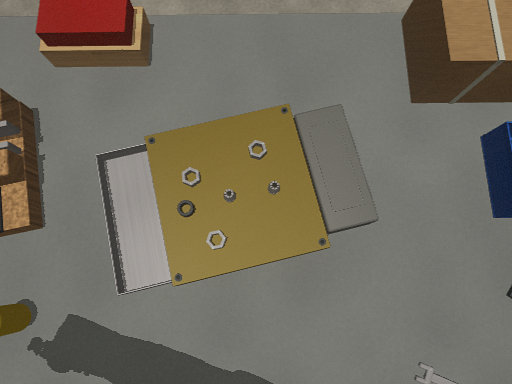

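View pics/scene0.png

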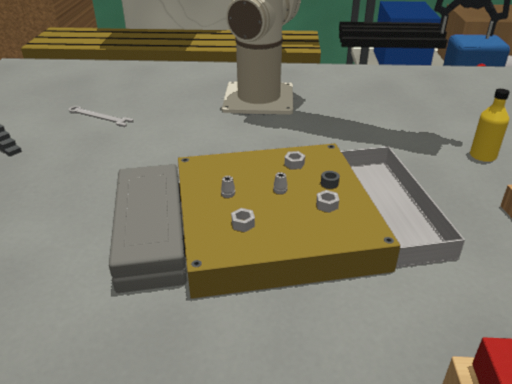

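```bash
cat > h.py <<'E'
import numpy as np,cv2
from bench import bot
def cloud(name,d,M=None):
    ci=bot.camera_info(name);K=ci["intrinsics"]
    T=ci["extrinsics"] if M is None else M
    v,u=np.mgrid[:384,:512]
    P=np.stack([(u-K[0,2])/K[0,0]*d,-(v-K[1,2])/K[1,1]*d,-d],-1)
    W=P@T[:3,:3].T+T[:3,3]; W[d<=0]=np.nan
    return W
def ray(name,u,v,z):
    ci=bot.camera_info(name);K=ci["intrinsics"];T=ci["extrinsics"]
    r=T[:3,:3]@np.array([(u-K[0,2])/K[0,0],-(v-K[1,2])/K[1,1],-1]);o=T[:3,3]
    return o+r*(z-o[2])/r[2]
def objs(name,W,zlo=66):
    m=((W[...,2]>zlo)&(W[...,2]<110)).astype(np.uint8)
    n,l,st,c=cv2.connectedComponentsWithStats(m)
    for i in range(1,n):
        if 15<st[i,4]<400:
            Q=W[l==i]; zt=np.percentile(Q[:,2],90)
            T=Q[Q[:,2]>zt-4]
            print(c[i].round(1),st[i,4],"zt",zt.round(1),"mid",((T.max(0)+T.min(0))/2).round(1)[:2],"mean",T.mean(0).round(1)[:2],"size",(T.max(0)-T.min(0)).round(0)[:2])
E
python3 - <<'E'
from h import *
for n in ["top","scene"]:
    z=np.load(n+"0.npz");W=cloud(n,z["d"])
    print(n);
    for u,v in ([(200,220),(280,140),(140,230),(100,300),(340,170)] if n=="top" else [(300,240),(220,250)]): print(u,v,W[v,u].round(1))
    objs(n,W)
    if n=="top":
        m=(abs(W[...,2]-60)<6).astype(np.uint8); 
        k,l,st,c=cv2.connectedComponentsWithStats(m);i=1+st[1:,4].argmax()
        r=cv2.minAreaRect(W[l==i][:,:2].astype(np.float32));print(r,cv2.boxPoints(r))
for u,v in [(145,136),(289,104),(329,246),(173,285)]: print(ray("top",u,v,60).round(1))
for u,v in [(151,140),(284,110),(322,241),(178,277)]: print('hole',ray("top",u,v,60).round(1))
E
```

```text
top
200 220 [492.1 128.1  60.6]
280 140 [672.8 -48.4  59.2]
140 230 [479.3 274.9  -0.5]
100 300 [3.251e+02 3.539e+02 1.000e-01]
340 170 [ 599.3 -177.7   65.2]
[311.4 123. ] 26 zt 67.9 mid [ 709.4 -119.8] mean [ 709.9 -119.7] size [18. 21.]
[304.5 134. ] 22 zt 68.0 mid [ 684.8 -104. ] mean [ 683.5 -103.2] size [26. 13.]
[311.6 130.3] 18 zt 68.3 mid [ 691.9 -120.2] mean [ 692.1 -119.2] size [12. 13.]
[347.  137.1] 23 zt 68.2 mid [ 675.4 -195.6] mean [ 675.2 -197.7] size [15. 18.]
[256.6 148.9] 181 zt 80.5 mid [646.    5.4] mean [646.3   5.3] size [39. 37.]
[357.6 164.9] 21 zt 67.2 mid [ 612.1 -217.4] mean [ 610.1 -216.8] size [18. 13.]
[190.2 176.4] 186 zt 80.3 mid [585.5 149. ] mean [585.4 149.1] size [40. 35.]
[358.4 172.8] 26 zt 67.5 mid [ 592.7 -216. ] mean [ 592.  -217.2] size [16. 22.]
[273.3 187.2] 123 zt 95.8 mid [558.9 -28.9] mean [559.1 -29.4] size [20. 19.]
[356.7 199.2] 134 zt 67.6 mid [ 536.  -204.3] mean [ 533.1 -209. ] size [49. 56.]
[228.8 195.1] 122 zt 95.2 mid [543.3  65.4] mean [542.9  66. ] size [18. 19.]
[368.7 200.3] 21 zt 67.2 mid [ 532.2 -234.8] mean [ 530.4 -23
[... 715 characters left out ...]
89.2  400.1] mean [-685.4  399.7] size [26. 29.]
[294.6 158.5] 235 zt 78.2 mid [449.5  94.1] mean [451.2  93.1] size [41. 40.]
[330.  178.1] 238 zt 79.0 mid [517.6 158.5] mean [518.7 159. ] size [35. 33.]
[280.5 182.3] 219 zt 93.0 mid [544.4  67. ] mean [545.7  66.4] size [20. 18.]
[227.7 185.9] 227 zt 93.1 mid [560.5 -28.1] mean [562.4 -28.5] size [25. 18.]
[327.6 199.6] 311 zt 78.3 mid [586. 150.] mean [587.5 149.6] size [43. 37.]
[243.  218.3] 349 zt 78.4 mid [646.7   5.3] mean [648.4   5.3] size [41. 37.]
[685.1 256.9  60. ]
[760.6 -71.5  60. ]
[ 434.2 -145.1   60. ]
[357.6 180.9  60. ]
hole [675.4 242.8  60. ]
hole [745.7 -59.5  60. ]
hole [ 444.9 -130.9   60. ]
hole [373.5 171.2  60. ]
```

```bash
cat > t.py <<'E'
import sys
from h import *
from scipy.spatial.transform import Rotation as R
yaw=0.227;C=np.array([559.5,55.4]);ex=np.array([np.cos(yaw),np.sin(yaw)]);ey=np.array([-ex[1],ex[0]])
def show():
    s=bot.sense();p=s["ee_pos"];Rm=R.from_quat(s["tcp_rot"]).as_matrix()
    d=p[:2]-C;print("t",round(s["clock"],2),"plate xy",(d@ex).round(1),(d@ey).round(1),"z",p[2].round(1),"F",s["ft_force"].round(1),"gap",round(s["finger_gap"],3),"q6",s["qpos"].round(2))
    return p,Rm
def to(x,y,z):
    p,Rm=show();w=np.r_[C+x*ex+y*ey,z]
    a=np.arctan2(Rm[1,0],Rm[0,0]);roll=-((yaw+np.pi/2-a+np.pi)%(2*np.pi)-np.pi)
    print("cm",((w-p)@Rm/10).round(2),"roll",roll.round(3),"r",np.hypot(*w[:2]).round(0))
if __name__=="__main__": to(*map(float,sys.argv[1:4]))
E
python3 t.py 46.8 35 200
```

```text
t 0.1 plate xy -272.4 482.0 z 244.5 F [ 0.1 -0.3 -0.6] gap 1.0 q6 [1.19 0.24 0.   1.34 0.   1.57]
cm [-51.73 -18.46   4.49] roll 0.963 r 606.0
```

```bash
python3 -m jog '[{"tx":-3,"ty":-1,"roll":0.1},{"tx":-6,"ty":-2.1,"roll":0.2},{"tx":-9.5,"ty":-3.4,"roll":0.3},{"tx":-13,"ty":-4.6,"roll":0.4},{"tx":-16.5,"ty":-5.9,"roll":0.5},{"tx":-20,"ty":-7.1,"roll":0.6},{"tx":-23.5,"ty":-8.4,"roll":0.7},{"tx":-27,"ty":-9.6,"roll":0.8},{"tx":-30.5,"ty":-10.9,"roll":0.9},{"tx":-34,"ty":-12.1,"roll":0.963}]' 0.3 20; python3 t.py 46.8 35 180
```

```text
t 0.1 plate xy -272.4 482.0 z 244.5 F [ 0.1 -0.3 -0.6] gap 1.0 q6 [1.19 0.24 0.   1.34 0.   1.57]
cm [-51.73 -18.45   6.49] roll 0.963 r 606.0validation failed for argument at $[0]...
```

```bash
python3 -m jog '[{"tx":-3,"ty":-1,"tz":0,"roll":0.1},{"tx":-6,"ty":-2.1,"tz":0,"roll":0.2},{"tx":-9.5,"ty":-3.4,"tz":0,"roll":0.3},{"tx":-13,"ty":-4.6,"tz":0,"roll":0.4},{"tx":-16.5,"ty":-5.9,"tz":0,"roll":0.5},{"tx":-20,"ty":-7.1,"tz":0,"roll":0.6},{"tx":-23.5,"ty":-8.4,"tz":0,"roll":0.7},{"tx":-27,"ty":-9.6,"tz":0,"roll":0.8},{"tx":-30.5,"ty":-10.9,"tz":0,"roll":0.9},{"tx":-34,"ty":-12.1,"tz":0,"roll":0.963}]' 0.3 20; python3 t.py 46.8 35 180
```

```text
clock: 0.93
ee_pos: [457.1, 223.3, 244.4]
tcp_rot: [0.624, 0.781, -0.001, 0.0]
ft_force: [0.8, 1.4, -0.0]
finger_gap: 0.299
t 0.93 plate xy -62.0 186.6 z 244.4 F [ 0.8  1.4 -0. ] gap 0.299 q6 [ 0.46  0.26  0.03  1.34 -0.    1.8 ]
cm [-15.1   10.96   6.44] roll -0.005 r 606.0
```

```bash
python3 -m jog '[{"tx":-2.5,"ty":1.8,"tz":0,"roll":0},{"tx":-5,"ty":3.6,"tz":0,"roll":0},{"tx":-7.5,"ty":5.4,"tz":1,"roll":0},{"tx":-10,"ty":7.2,"tz":2.5,"roll":0},{"tx":-12.5,"ty":9.1,"tz":4,"roll":-0.005},{"tx":-15.1,"ty":11,"tz":6.4,"roll":-0.005},{"tx":-15.1,"ty":11,"tz":9,"roll":-0.005},{"tx":-15.1,"ty":11,"tz":11,"roll":-0.005},{"tx":-15.1,"ty":11,"tz":12.9,"roll":-0.005},{"tx":-15.1,"ty":11,"tz":12.9,"roll":-0.005}]' 0.3 20; python3 t.py 46.8 35 78
python3 - <<'E'
from h import *
p,d=bot.capture("scene");cv2.imwrite("pics/s1.png",cv2.resize(p[100:300,130:480,::-1],None,fx=2.2,fy=2.2))
from scipy.spatial.transform import Rotation as R
s=bot.sense()
p,d=bot.capture("wrist");cv2.imwrite("pics/w1.png",p[:,:,::-1])
E
```

```text
clock: 1.77
ee_pos: [594.0, 99.0, 109.9]
tcp_rot: [0.623, 0.783, -0.005, -0.003]
ft_force: [-0.3, 0.0, -0.4]
finger_gap: 0.298
t 1.77 plate xy 43.5 34.7 z 109.9 F [-0.3  0.  -0.4] gap 0.298 q6 [ 0.17  0.54  0.08  1.13 -0.    1.51]
cm [0.03 0.37 3.19] roll -0.0 r 606.0
```

View pics/s1.png

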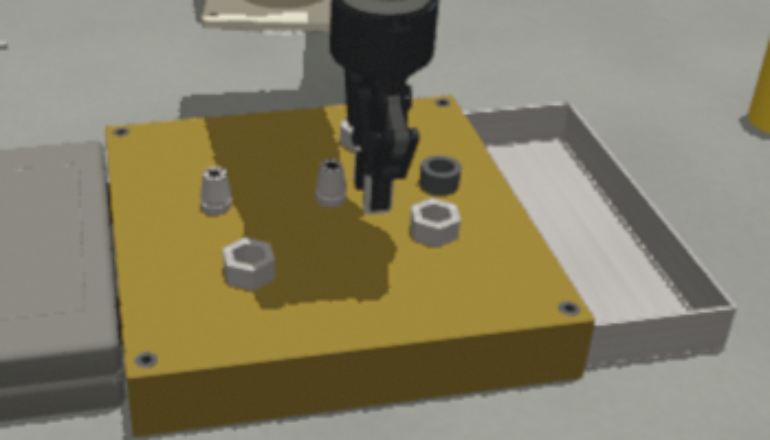

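View pics/w1.png

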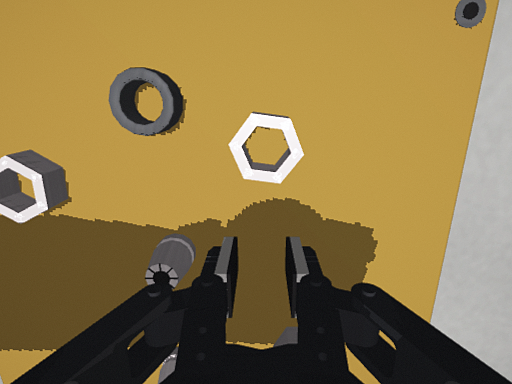

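```bash
python3 t.py 46.8 45 84
```

```text
t 1.87 plate xy 46.2 34.9 z 114.5 F [ 0.5  0.2 -0.6] gap 0.297 q6 [ 0.17  0.53  0.09  1.13 -0.    1.51]
cm [1.01 0.07 3.05] roll 0.0 r 605.0
```

Settled at 114.5; overshoot is dynamic, so I descend gently.

```bash
python3 -m jog '[{"tx":0.5,"ty":0.1,"tz":0.4,"roll":0},{"tx":1,"ty":0.1,"tz":0.9,"roll":0},{"tx":1,"ty":0.1,"tz":1.5,"roll":0},{"tx":1,"ty":0.1,"tz":2.1,"roll":0},{"tx":1,"ty":0.1,"tz":2.6,"roll":0},{"tx":1,"ty":0.1,"tz":3,"roll":0},{"tx":1,"ty":0.1,"tz":3.3,"roll":0},{"tx":1,"ty":0.1,"tz":3.5,"roll":0},{"tx":1,"ty":0.1,"tz":3.6,"roll":0},{"tx":1,"ty":0.1,"tz":3.6,"roll":0}]' 0.3 20; python3 t.py 46.8 190 78
python3 - <<'E'
from h import *
p,d=bot.capture("scene");cv2.imwrite("pics/s2.png",cv2.resize(p[100:300,130:480,::-1],None,fx=2.2,fy=2.2))
E
```

```text
clock: 2.7
ee_pos: [595.2, 109.6, 78.3]
tcp_rot: [0.622, 0.783, -0.002, -0.001]
ft_force: [0.5, 0.3, -1.2]
finger_gap: 0.3
t 2.7 plate xy 47.0 44.8 z 78.3 F [ 0.5  0.3 -1.2] gap 0.3 q6 [ 0.18  0.56  0.04  1.05 -0.    1.53]
cm [ 1.452e+01 -1.000e-02  0.000e+00] roll 0.0 r 616.0
```

View pics/s2.png

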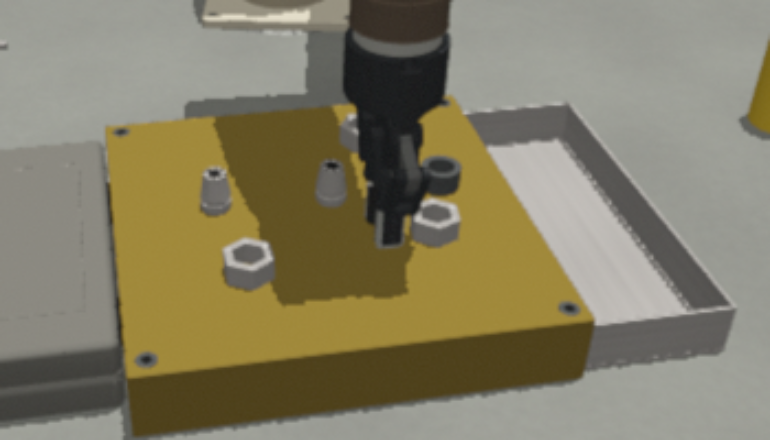

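```bash
python3 -m jog '[{"tx":0.5,"ty":0,"tz":0,"roll":0},{"tx":1,"ty":0,"tz":0,"roll":0},{"tx":1.5,"ty":0,"tz":0,"roll":0},{"tx":2.2,"ty":0,"tz":0,"roll":0},{"tx":3,"ty":0,"tz":0,"roll":0},{"tx":3.8,"ty":0,"tz":0,"roll":0},{"tx":4.6,"ty":0,"tz":0,"roll":0},{"tx":5.4,"ty":0,"tz":0,"roll":0},{"tx":6,"ty":0,"tz":0,"roll":0},{"tx":6.4,"ty":0,"tz":0,"roll":0}]' 0.3 20; python3 t.py 46.8 190 78
python3 - <<'E'
from h import *
p,d=bot.capture("scene");cv2.imwrite("pics/s3.png",cv2.resize(p[100:300,130:480,::-1],None,fx=2.2,fy=2.2))
E
```

```text
clock: 3.58
ee_pos: [580.7, 173.1, 78.5]
tcp_rot: [0.622, 0.783, -0.002, -0.001]
ft_force: [-0.6, 0.2, 0.7]
finger_gap: 0.303
t 3.58 plate xy 47.1 109.9 z 78.5 F [-0.6  0.2  0.7] gap 0.303 q6 [ 0.29  0.57  0.04  1.05 -0.    1.63]
cm [ 8.01 -0.02  0.04] roll 0.001 r 616.0
```

View pics/s3.png

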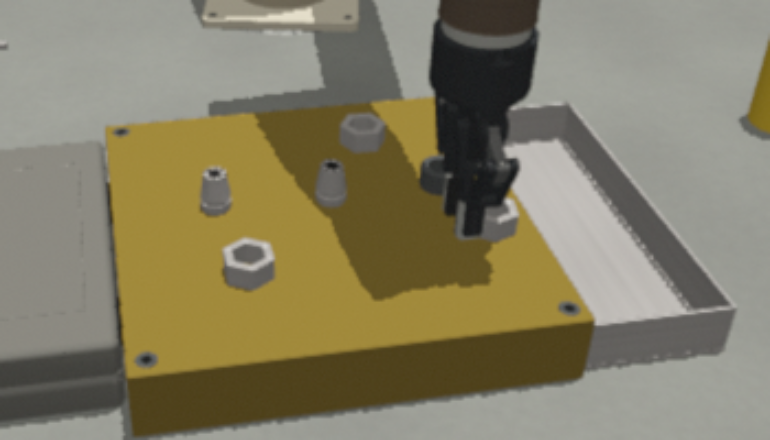

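```bash
python3 -m jog '[{"tx":0.5,"ty":0,"tz":0,"roll":0},{"tx":1.2,"ty":0,"tz":0,"roll":0},{"tx":2,"ty":0,"tz":0,"roll":0},{"tx":2.8,"ty":0,"tz":0,"roll":0},{"tx":3.6,"ty":0,"tz":0,"roll":0},{"tx":4.4,"ty":0,"tz":0,"roll":0},{"tx":5.2,"ty":0,"tz":0,"roll":0},{"tx":6,"ty":0,"tz":0,"roll":0},{"tx":6.8,"ty":0,"tz":0,"roll":0},{"tx":7.2,"ty":0,"tz":0,"roll":0}]' 0.3 20; python3 t.py 46.8 190 78
python3 - <<'E'
from h import *
p,d=bot.capture("scene");cv2.imwrite("pics/s4.png",cv2.resize(p[100:300,130:480,::-1],None,fx=2.2,fy=2.2))
E
```

```text
clock: 4.47
ee_pos: [563.8, 245.1, 78.3]
tcp_rot: [0.621, 0.784, -0.002, -0.001]
ft_force: [0.2, -0.1, 0.2]
finger_gap: 0.301
t 4.47 plate xy 46.9 183.8 z 78.3 F [ 0.2 -0.1  0.2] gap 0.301 q6 [0.41 0.58 0.07 1.07 0.   1.75]
cm [ 0.62 -0.    0.03] roll 0.003 r 616.0
```

View pics/s4.png

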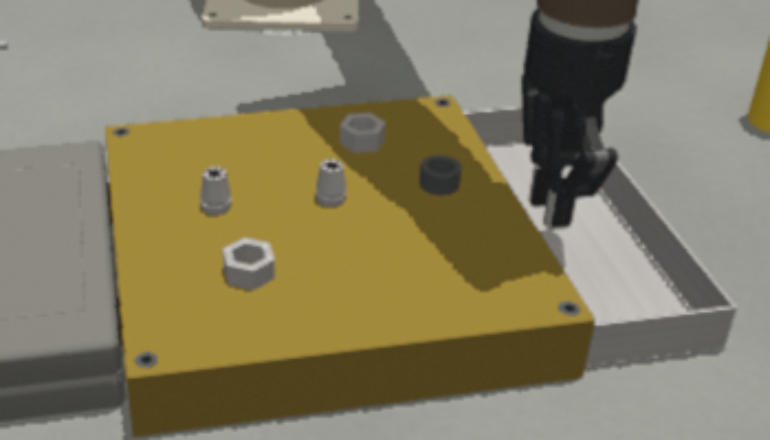

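```bash
python3 -m jog '[{"tx":0,"ty":0,"tz":-1,"roll":0},{"tx":0,"ty":0,"tz":-3,"roll":0},{"tx":0,"ty":0,"tz":-5,"roll":0},{"tx":0,"ty":0,"tz":-7,"roll":0},{"tx":-2,"ty":0.3,"tz":-8,"roll":0},{"tx":-5,"ty":0.6,"tz":-8,"roll":0},{"tx":-8,"ty":1,"tz":-8,"roll":0},{"tx":-10,"ty":1.4,"tz":-8,"roll":0},{"tx":-11,"ty":1.6,"tz":-8,"roll":0},{"tx":-11,"ty":1.6,"tz":-8,"roll":0}]' 0.3 20; python3 t.py 72.9 -115 140
python3 - <<'E'
from h import *
p,d=bot.capture("wrist");cv2.imwrite("pics/w5.png",p[:,:,::-1])
p,d=bot.capture("top");cv2.imwrite("pics/t5.png",p[80:320,80:400,::-1].repeat(2,0).repeat(2,1))
W=cloud("top",d);objs("top",W)
E
```

```text
clock: 5.35
ee_pos: [605.8, 139.7, 158.9]
tcp_rot: [0.623, 0.782, -0.002, -0.001]
ft_force: [-0.9, 0.5, 0.9]
finger_gap: 0.299
t 5.35 plate xy 64.0 71.7 z 158.9 F [-0.9  0.5  0.9] gap 0.299 q6 [ 0.23  0.53  0.21  1.25 -0.    1.57]
cm [-18.67   0.9    1.89] roll -0.0 r 658.0
[ 3.5 95. ] 33 zt 108.8 mid [760.9 556.3] mean [761.7 556.4] size [29.  6.]
[324.3 113.3] 23 zt 67.4 mid [ 732.9 -148.4] mean [ 733.3 -150.2] size [18. 21.]
[337.7 117.1] 32 zt 67.4 mid [ 723.6 -179.3] mean [ 723.7 -180.1] size [20. 19.]
[311.4 120.7] 24 zt 67.8 mid [ 715.9 -117.2] mean [ 715.5 -120.1] size [18. 18.]
[346.5 127.9] 16 zt 68.0 mid [ 696.8 -198.7] mean [ 697.1 -198.2] size [15.  9.]
[256.7 149. ] 184 zt 80.3 mid [646.2   5.3] mean [646.7   4.7] size [39. 37.]
[319.1 161.9] 34 zt 67.5 mid [ 617.7 -132.5] mean [ 617.9 -132.3] size [23. 22.]
[357.1 172.1] 27 zt 67.8 mid [ 595.  -214.5] mean [ 593.5 -214.4] size [21. 19.]
[273.3 187.2] 122 zt 95.5 mid [559.7 -29.9] mean [559.5 -29.5] size [18. 17.]
[228.7 195.1] 122 zt 95.7 mid [543.1  65.3] mean [542.9  65.7] size [18. 19.]
[356.  207.2] 33 zt 67.9 mid [ 514.8 -206.6] mean [ 515.5 -206.2] size [24. 26.]
[345.6 217.3] 47 zt 67.4 mid [ 494.8 -181.1] mean [ 494.1 -182.4] size [34. 24.]
[365.  211.4] 32 zt 67.1 mid [ 505.  -223.8] mean [ 506.4 -224.9] size [17. 25.]
[328.5 216.9] 19 zt 67.6 mid [ 494.  -146.3] mean [ 495.1 -146.2] size [20. 11.]
[333.7 219.5] 28 zt 67.9 mid [ 487.5 -157.3] mean [ 489.6 -156.8] size [32. 14.]
[370.5 216.7] 26 zt 67.3 mid [ 495.2 -234.8] mean [ 494.9 -235.6] size [15. 22.]
[223.5 237.8] 16 zt 80.9 mid [453.5  76.2] mean [453.3  76.5] size [12.  6.]
```

View pics/w5.png

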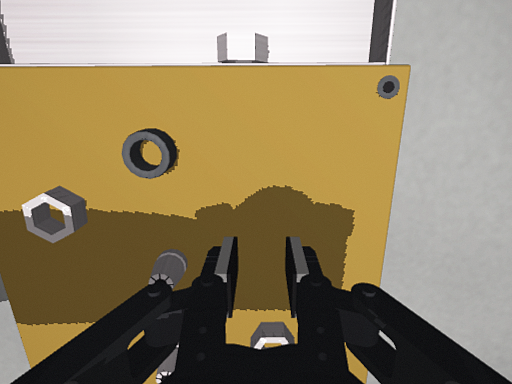

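View pics/t5.png

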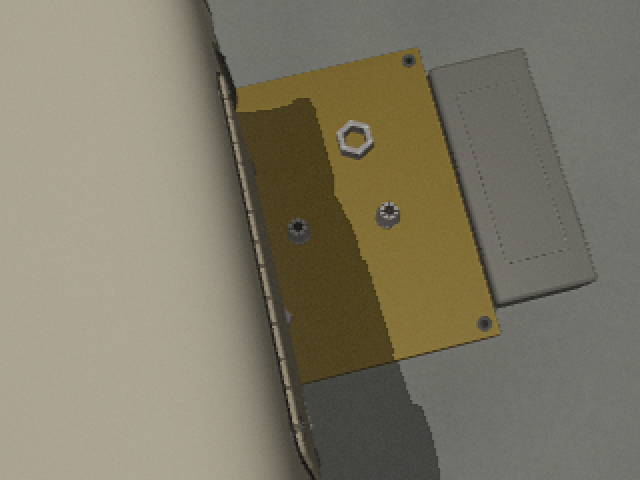

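```bash
python3 -m jog '[{"tx":-2,"ty":0.2,"tz":0,"roll":0},{"tx":-5,"ty":0.5,"tz":0,"roll":0},{"tx":-8,"ty":0.7,"tz":0,"roll":0},{"tx":-11,"ty":0.9,"tz":0,"roll":0},{"tx":-14,"ty":0.9,"tz":0,"roll":0},{"tx":-16.5,"ty":0.9,"tz":0.5,"roll":0},{"tx":-18,"ty":0.9,"tz":1.5,"roll":0},{"tx":-18.2,"ty":0.9,"tz":2.5,"roll":0},{"tx":-18.2,"ty":0.9,"tz":3.5,"roll":0},{"tx":-18.2,"ty":0.9,"tz":4,"roll":0}]' 0.3 20
python3 - <<'E'
from h import *
p,d=bot.capture("wrist");cv2.imwrite("pics/w6.png",p[:,:,::-1])
E
python3 t.py 73 -110 78
```

```text
clock: 6.28
ee_pos: [653.1, -31.1, 115.6]
tcp_rot: [0.621, 0.784, -0.003, -0.004]
ft_force: [0.4, 1.2, -0.3]
finger_gap: 0.297
t 6.33 plate xy 71.4 -105.0 z 115.0 F [-0.  1. -0.] gap 0.3 q6 [-0.05  0.63  0.26  1.21 -0.    1.29]
cm [-0.51  0.19  3.7 ] roll 0.005 r 656.0
```

View pics/w6.png

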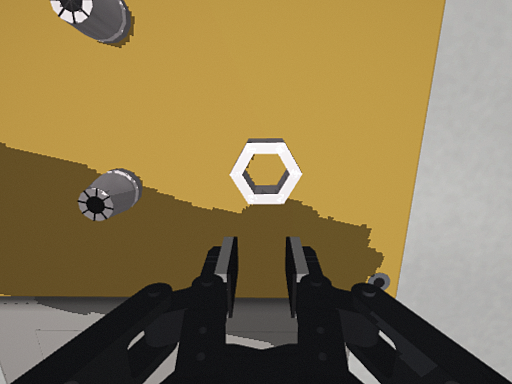

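```bash
python3 -m jog '[{"tx":-0.5,"ty":0.2,"tz":0,"roll":0.005},{"tx":-0.5,"ty":0.2,"tz":0.3,"roll":0.005},{"tx":-0.5,"ty":0.2,"tz":0.9,"roll":0.005},{"tx":-0.5,"ty":0.2,"tz":1.5,"roll":0.005},{"tx":-0.5,"ty":0.2,"tz":2.1,"roll":0.005},{"tx":-0.5,"ty":0.2,"tz":2.6,"roll":0.005},{"tx":-0.5,"ty":0.2,"tz":3,"roll":0.005},{"tx":-0.5,"ty":0.2,"tz":3.3,"roll":0.005},{"tx":-0.5,"ty":0.2,"tz":3.5,"roll":0.005},{"tx":-0.5,"ty":0.2,"tz":3.6,"roll":0.005}]' 0.3 20
python3 t.py 95 190 78
python3 - <<'E'
from h import *
p,d=bot.capture("scene");cv2.imwrite("pics/s7.png",cv2.resize(p[100:300,130:480,::-1],None,fx=2.2,fy=2.2))
E
```

```text
clock: 7.17
ee_pos: [655.3, -35.3, 78.6]
tcp_rot: [0.622, 0.783, -0.003, -0.004]
ft_force: [0.2, -0.0, -0.9]
finger_gap: 0.307
t 7.17 plate xy 73.0 -109.9 z 78.6 F [ 0.2 -0.  -0.9] gap 0.307 q6 [-0.05  0.66  0.22  1.14 -0.    1.29]
cm [29.99  2.2   0.12] roll -0.0 r 663.0
```

View pics/s7.png

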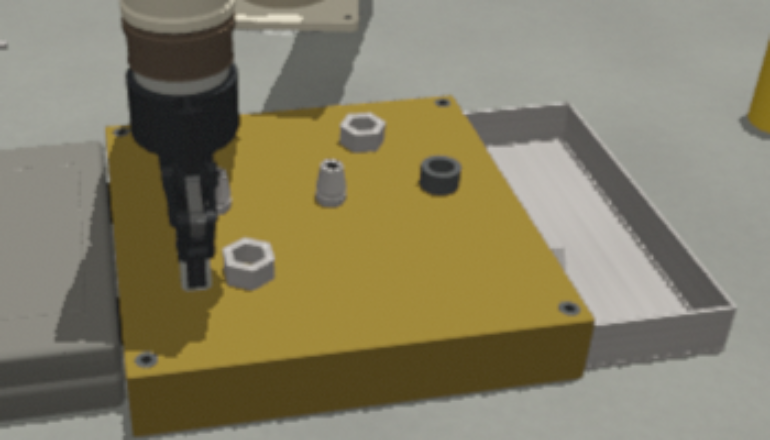

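```bash
python3 -m jog '[{"tx":0.5,"ty":0,"tz":0,"roll":0},{"tx":1,"ty":0,"tz":0,"roll":0},{"tx":1.7,"ty":0.1,"tz":0,"roll":0},{"tx":2.6,"ty":0.2,"tz":0,"roll":0},{"tx":3.6,"ty":0.25,"tz":0,"roll":0},{"tx":4.8,"ty":0.35,"tz":0,"roll":0},{"tx":6,"ty":0.45,"tz":0,"roll":0},{"tx":7.2,"ty":0.55,"tz":0,"roll":0},{"tx":8.4,"ty":0.65,"tz":0,"roll":0},{"tx":9.4,"ty":0.7,"tz":0,"roll":0}]' 0.3 20
python3 t.py 95 188 78
python3 - <<'E'
from h import *
p,d=bot.capture("scene");cv2.imwrite("pics/s8.png",cv2.resize(p[100:300,130:480,::-1],None,fx=2.2,fy=2.2))
E
```

```text
clock: 8.05
ee_pos: [640.8, 59.7, 78.9]
tcp_rot: [0.622, 0.783, -0.003, -0.004]
ft_force: [0.4, -1.2, 0.5]
finger_gap: 0.299
t 8.05 plate xy 80.1 -14.1 z 78.9 F [ 0.4 -1.2  0.5] gap 0.299 q6 [0.09 0.64 0.18 1.12 0.   1.44]
cm [20.21  1.51  0.13] roll 0.001 r 663.0
```

View pics/s8.png

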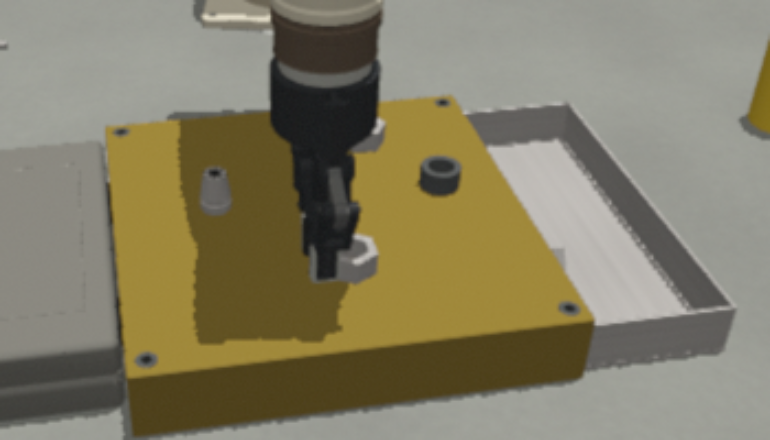

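```bash
python3 -m jog '[{"tx":0.7,"ty":0,"tz":0,"roll":0},{"tx":1.6,"ty":0.1,"tz":0,"roll":0},{"tx":2.6,"ty":0.2,"tz":0.05,"roll":0},{"tx":3.7,"ty":0.3,"tz":0.05,"roll":0},{"tx":4.9,"ty":0.4,"tz":0.1,"roll":0},{"tx":6.1,"ty":0.5,"tz":0.1,"roll":0},{"tx":7.3,"ty":0.6,"tz":0.1,"roll":0},{"tx":8.5,"ty":0.7,"tz":0.1,"roll":0},{"tx":9.7,"ty":0.8,"tz":0.1,"roll":0},{"tx":10.9,"ty":0.9,"tz":0.1,"roll":0}]' 0.3 20
python3 t.py 95 188 78
python3 - <<'E'
from h import *
p,d=bot.capture("scene");cv2.imwrite("pics/s9.png",cv2.resize(p[100:300,130:480,::-1],None,fx=2.2,fy=2.2))
E
```

```text
clock: 8.93
ee_pos: [624.0, 171.1, 78.2]
tcp_rot: [0.621, 0.784, -0.003, -0.005]
ft_force: [0.0, -0.9, 0.9]
finger_gap: 0.303
t 8.93 plate xy 88.9 98.2 z 78.2 F [ 0.  -0.9  0.9] gap 0.303 q6 [0.27 0.64 0.19 1.12 0.   1.61]
cm [8.98 0.64 0.06] roll 0.003 r 663.0
```

View pics/s9.png

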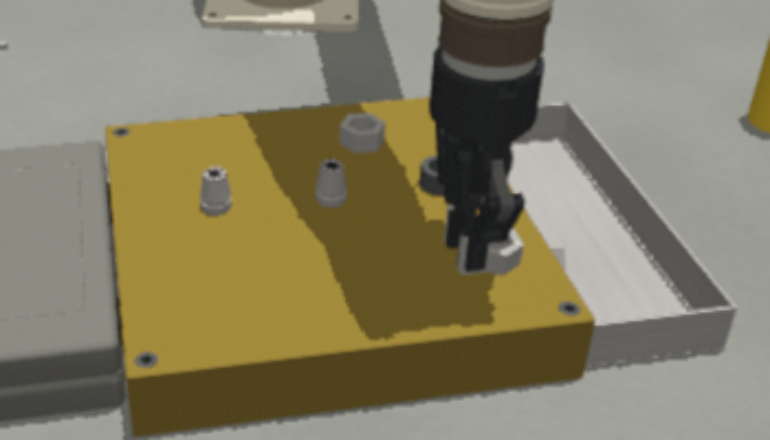

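```bash
python3 -m jog '[{"tx":0.8,"ty":0.1,"tz":0,"roll":0},{"tx":1.7,"ty":0.15,"tz":0,"roll":0},{"tx":2.6,"ty":0.2,"tz":0,"roll":0},{"tx":3.5,"ty":0.25,"tz":0,"roll":0},{"tx":4.4,"ty":0.3,"tz":0,"roll":0},{"tx":5.3,"ty":0.4,"tz":0,"roll":0},{"tx":6.2,"ty":0.5,"tz":0,"roll":0},{"tx":7.1,"ty":0.6,"tz":0,"roll":0},{"tx":8,"ty":0.6,"tz":0,"roll":0},{"tx":8.4,"ty":0.6,"tz":0,"roll":0}]' 0.3 20
python3 t.py 95 188 78
python3 -m jog '[{"tx":0,"ty":0,"tz":-1,"roll":0},{"tx":0,"ty":0,"tz":-3,"roll":0},{"tx":0,"ty":0,"tz":-5,"roll":0},{"tx":0,"ty":0,"tz":-7,"roll":0},{"tx":-2,"ty":-2,"tz":-8,"roll":0},{"tx":-5,"ty":-5,"tz":-8,"roll":0},{"tx":-8,"ty":-8,"tz":-8,"roll":0},{"tx":-11,"ty":-11,"tz":-8,"roll":0},{"tx":-12,"ty":-13,"tz":-8,"roll":0},{"tx":-12,"ty":-14,"tz":-8,"roll":0}]' 0.3 20
python3 t.py -98.6 18 140
python3 - <<'E'
from h import *
p,d=bot.capture("wrist");cv2.imwrite("pics/w10.png",p[:,:,::-1])
p,d=bot.capture("scene");cv2.imwrite("pics/s10.png",cv2.resize(p[100:300,130:480,::-1],None,fx=2.2,fy=2.2))
E
```

```text
clock: 9.82
ee_pos: [609.6, 258.4, 78.6]
tcp_rot: [0.62, 0.785, -0.002, -0.006]
ft_force: [0.2, 0.1, 0.4]
finger_gap: 0.302
t 9.82 plate xy 94.5 186.6 z 78.6 F [0.2 0.1 0.4] gap 0.302 q6 [0.4  0.67 0.24 1.15 0.01 1.73]
cm [0.14 0.05 0.06] roll 0.007 r 663.0
clock: 10.65
ee_pos: [499.8, 105.3, 160.1]
tcp_rot: [0.621, 0.783, -0.003, -0.006]
ft_force: [0.1, -0.0, 0.7]
finger_gap: 0.3
t 10.65 plate xy -47.0 62.1 z 160.1 F [ 0.1 -0.   0.7] gap 0.3 q6 [ 0.2   0.32 -0.11  1.15  0.01  1.55]
cm [-4.4  -5.15  2.04] roll 0.003 r 462.0
```

View pics/w10.png

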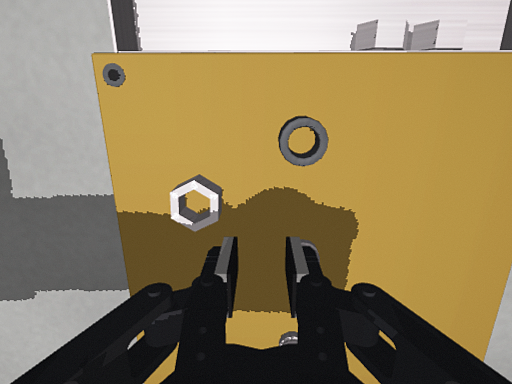

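View pics/s10.png

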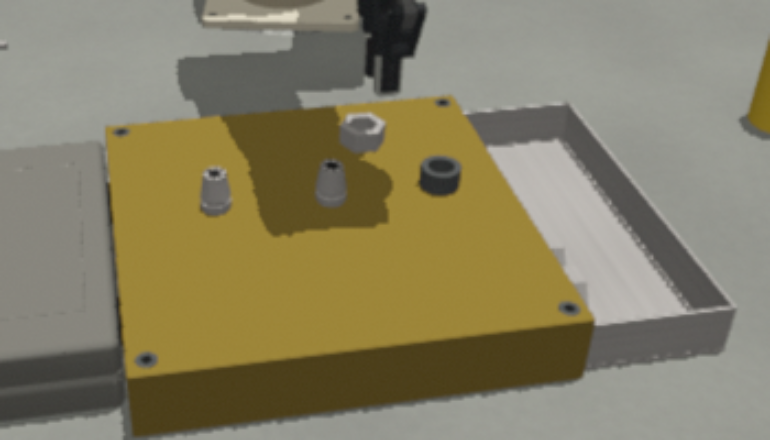

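```bash
python3 -m jog '[{"tx":-1,"ty":-1.2,"tz":0,"roll":0},{"tx":-2.5,"ty":-3,"tz":0,"roll":0},{"tx":-3.8,"ty":-4.6,"tz":0,"roll":0},{"tx":-4.3,"ty":-5.2,"tz":0.5,"roll":0.003},{"tx":-4.3,"ty":-5.2,"tz":1.5,"roll":0.003},{"tx":-4.3,"ty":-5.2,"tz":2.5,"roll":0.003},{"tx":-4.3,"ty":-5.2,"tz":3.3,"roll":0.003},{"tx":-4.3,"ty":-5.2,"tz":3.8,"roll":0.003},{"tx":-4.3,"ty":-5.2,"tz":4,"roll":0.003},{"tx":-4.3,"ty":-5.2,"tz":4,"roll":0.003}]' 0.3 20
python3 - <<'E'
from h import *
p,d=bot.capture("wrist");cv2.imwrite("pics/w11.png",p[:,:,::-1])
E
python3 t.py -98.6 18 78
```

```text
clock: 11.58
ee_pos: [459.8, 54.2, 120.0]
tcp_rot: [0.622, 0.783, -0.002, -0.006]
ft_force: [0.4, 0.8, 0.3]
finger_gap: 0.305
t 11.63 plate xy -97.2 21.1 z 120.5 F [ 0.9 -0.9  0.2] gap 0.301 q6 [ 0.11  0.27 -0.3   1.01  0.01  1.45]
cm [-0.34 -0.1   4.25] roll 0.002 r 462.0
```

View pics/w11.png

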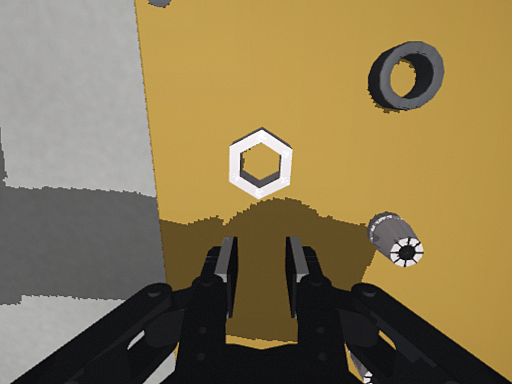

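```bash
python3 -m jog '[{"tx":-0.3,"ty":-0.1,"tz":0.3,"roll":0},{"tx":-0.3,"ty":-0.1,"tz":0.9,"roll":0},{"tx":-0.3,"ty":-0.1,"tz":1.6,"roll":0},{"tx":-0.3,"ty":-0.1,"tz":2.3,"roll":0},{"tx":-0.3,"ty":-0.1,"tz":2.9,"roll":0},{"tx":-0.3,"ty":-0.1,"tz":3.4,"roll":0},{"tx":-0.3,"ty":-0.1,"tz":3.8,"roll":0},{"tx":-0.3,"ty":-0.1,"tz":4,"roll":0},{"tx":-0.3,"ty":-0.1,"tz":4.15,"roll":0},{"tx":-0.3,"ty":-0.1,"tz":4.2,"roll":0}]' 0.3 20
python3 t.py -98.6 188 78
```

```text
clock: 12.47
ee_pos: [459.3, 51.2, 78.3]
tcp_rot: [0.622, 0.783, -0.002, -0.006]
ft_force: [-0.3, 0.1, -0.3]
finger_gap: 0.301
t 12.47 plate xy -98.6 18.5 z 78.3 F [-0.3  0.1 -0.3] gap 0.301 q6 [ 0.11  0.32 -0.36  0.9   0.01  1.45]
cm [16.95  0.04  0.15] roll 0.002 r 473.0
```

```bash
python3 -m jog '[{"tx":0.5,"ty":0,"tz":0,"roll":0},{"tx":1,"ty":0,"tz":0,"roll":0},{"tx":1.6,"ty":0,"tz":0,"roll":0},{"tx":2.3,"ty":0,"tz":0,"roll":0},{"tx":3.1,"ty":0,"tz":0,"roll":0},{"tx":4,"ty":0,"tz":0.05,"roll":0},{"tx":5,"ty":0,"tz":0.05,"roll":0},{"tx":6,"ty":0,"tz":0.05,"roll":0},{"tx":7,"ty":0,"tz":0.05,"roll":0},{"tx":8,"ty":0,"tz":0.05,"roll":0}]' 0.3 20
python3 t.py -98.6 188 78
python3 - <<'E'
from h import *
p,d=bot.capture("scene");cv2.imwrite("pics/s12.png",cv2.resize(p[100:300,130:480,::-1],None,fx=2.2,fy=2.2))
E
```

```text
clock: 13.3
ee_pos: [440.7, 130.3, 78.3]
tcp_rot: [0.621, 0.783, -0.002, -0.006]
ft_force: [0.1, -1.6, -0.1]
finger_gap: 0.298
t 13.3 plate xy -98.9 99.7 z 78.3 F [ 0.1 -1.6 -0.1] gap 0.298 q6 [ 0.28  0.32 -0.36  0.9   0.01  1.62]
cm [8.83 0.06 0.09] roll 0.003 r 473.0
```

View pics/s12.png

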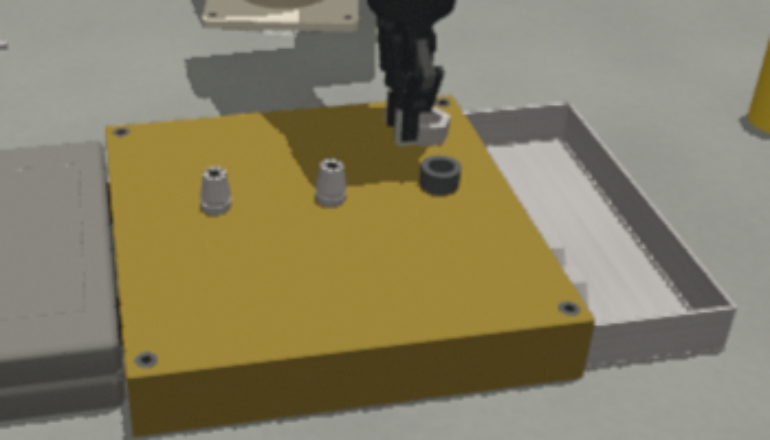

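```bash
python3 -m jog '[{"tx":0.8,"ty":0,"tz":0,"roll":0},{"tx":1.7,"ty":0,"tz":0,"roll":0},{"tx":2.6,"ty":0,"tz":0,"roll":0},{"tx":3.5,"ty":0,"tz":0,"roll":0},{"tx":4.4,"ty":0,"tz":0.05,"roll":0},{"tx":5.3,"ty":0,"tz":0.05,"roll":0},{"tx":6.2,"ty":0,"tz":0.05,"roll":0},{"tx":7.1,"ty":0,"tz":0.05,"roll":0},{"tx":8,"ty":0,"tz":0.05,"roll":0},{"tx":8.6,"ty":0,"tz":0.05,"roll":0}]' 0.3 20
python3 t.py -98.6 188 78
python3 -m jog '[{"tx":0,"ty":0,"tz":-1,"roll":0},{"tx":0,"ty":0,"tz":-3,"roll":0},{"tx":0,"ty":0,"tz":-6,"roll":0},{"tx":0,"ty":0,"tz":-9,"roll":0},{"tx":-2,"ty":0,"tz":-11,"roll":0},{"tx":-4,"ty":0,"tz":-12,"roll":0},{"tx":-6,"ty":0,"tz":-12,"roll":0},{"tx":-8,"ty":0,"tz":-12,"roll":0},{"tx":-9,"ty":0,"tz":-12,"roll":0},{"tx":-9,"ty":0,"tz":-12,"roll":0}]' 0.3 20
python3 - <<'E'
from h import *
p,d=bot.capture("wrist");cv2.imwrite("pics/w13.png",p[:,:,::-1])
p,d=bot.capture("scene");cv2.imwrite("pics/s13.png",cv2.resize(p[100:300,130:480,::-1],None,fx=2.2,fy=2.2))
objs("scene",cloud("scene",d))
E
```

```text
clock: 14.18
ee_pos: [420.4, 216.7, 78.6]
tcp_rot: [0.62, 0.784, -0.001, -0.007]
ft_force: [0.6, 0.9, 0.1]
finger_gap: 0.302
t 14.18 plate xy -99.2 188.4 z 78.6 F [0.6 0.9 0.1] gap 0.302 q6 [ 0.47  0.34 -0.33  0.91  0.01  1.81]
cm [-0.04  0.07  0.06] roll 0.005 r 473.0
clock: 15.02
ee_pos: [442.7, 127.1, 197.7]
tcp_rot: [0.622, 0.783, -0.001, -0.007]
ft_force: [-0.2, 0.2, -0.1]
finger_gap: 0.295
[29.1  1. ] 165 zt 76.7 mid [ -775.2 -1006.8] mean [ -773.5 -1001.3] size [ 30. 223.]
[370.5   5.7] 110 zt 105.8 mid [-692.9  399.5] mean [-685.8  399.3] size [33. 28.]
[330. 178.] 231 zt 79.1 mid [518.  158.7] mean [519.  158.7] size [35. 33.]
[280.4 182.2] 215 zt 93.4 mid [544.2  67. ] mean [546.1  66.3] size [20. 18.]
[227.7 185.7] 218 zt 93.0 mid [560.2 -28.1] mean [562.1 -28.7] size [21. 18.]
```

View pics/w13.png

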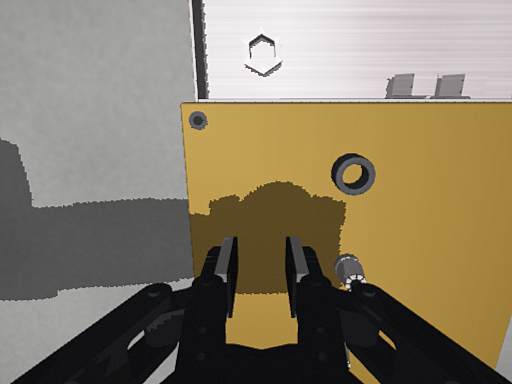

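View pics/s13.png

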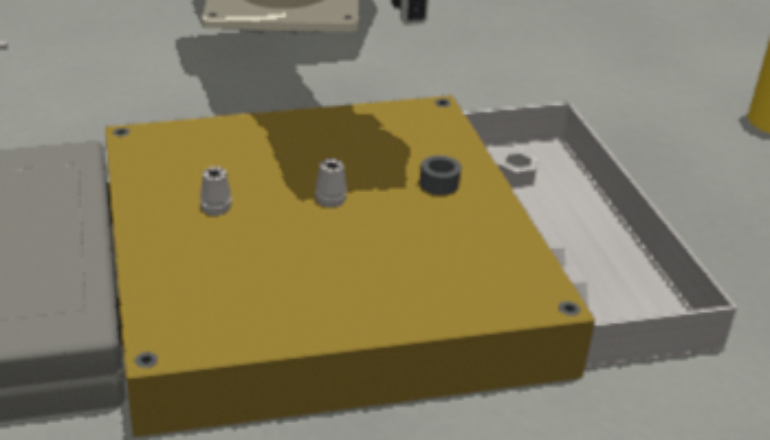

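```bash
python3 - <<'E'
from t import *
s=bot.sense();T=np.eye(4);T[:3,:3]=R.from_quat(s["tcp_rot"]).as_matrix();T[:3,3]=s["ee_pos"]
p,d=bot.capture("wrist");W=cloud("wrist",d,T@bot.camera_info("wrist")["mount"])
for u,v in [(403,76),(402,86),(452,76),(450,88),(263,40),(330,60)]:
    q=W[v,u];e=q[:2]-C;print(u,v,"plate",(e@ex).round(),(e@ey).round(),"z",q[2].round(1))
print(s["qd"].round(3))
E
```

```text
403 76 plate 32.0 197.0 z 28.3
402 86 plate 32.0 188.0 z 29.3
452 76 plate 92.0 199.0 z 3.6
450 88 plate 77.0 186.0 z 29.2
263 40 plate -99.0 231.0 z 3.2
330 60 plate -32.0 213.0 z 3.8
[ 0.019  0.002  0.003 -0.    -0.001 -0.004]
```

```bash
python3 -c "
from bench import bot
print(bot.sign_off())"
```

```text
the job is handed in; nothing more can be done
None
```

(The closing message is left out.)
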